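# Set the waffle iron's browning dial and start it

### The arm

A 6-joint arm with a two-finger parallel gripper is mounted at the origin on the work surface. World frame = base frame: x ahead of the robot, y to its left, z up, the work surface at z = 0. Lengths are in m, angles in rad, forces in N, time in s.
With the tool pointing down it reaches from about 0.225 to 0.875 m from the base axis. Payload 3.4 kg.
Tool frame: the origin (TCP) lies midway between the tips of the shut fingers; the grasp point (between the pads) lies 19 mm behind it (manip.pinch_z is the distance from the TCP to the grasp point, in m); z points along the fingers, y is the line along which they close (so a half turn about z gives the same grasp; the last joint's range is limited). The gripper opens to 85 mm and grips with 20 to 120 N. Pads are 22 mm wide; open, the fingers measure 114 mm over their backs; the gripper's body (76 mm by 85 mm) begins 54 mm behind the grasp point. The pads swing forward as they close: fully open they stand 13 mm farther back than shut.
Start: joints at [-1.458, 0.276, 1.505, -0, 1.361, -0.121], TCP at [0.133, -0.559, 0.231] pointing down, gripper open.
Joint ranges: [-2.89, 2.89], [-0.75, 2.08], [0.22, 2.7], [-1.18, 4.32], [0.11, 2.71], [-2.7, 2.7]. Speed limits (rad/s): [2.57, 2.57, 3.14, 3.14, 3.14, 3.14].

### API

Orientations are given as a unit quaternion [w, x, y, z].
In Python, from rig import manip gives the robot as it stands.
- The arm moves only by the tool carry_out, never from a script. Its arguments are lists of equal length, an entry for each row: "delta_pos": the shift along the tool's x, y, z scaled (see below), a list of three; "turn": the turn, a rotation vector about the tool's x, y, z scaled (see below), a list of three; "claw": the closure, from -1 (fully open) to 1 (shut). A call has 1 to 12 rows; each row is the pose to reach, as a shift and turn from the pose commanded when the call began, along the tool's axes at that moment; what a row does not reach only later rows make up. The controller multiplies each number of a shift by 400 mm and each number of a turn by 30 degrees. A row lasts 1/10 s, in which the tool goes at most 50 mm and 8.59 degrees, less where a joint would pass 70% of its speed; a pose out of reach is approached as far as the arm can. A call with a number of a shift or a turn outside -1 to 1 is refused whole. A call with a gripper value outside its range is refused whole. The fingers move at their own pace and stop on an object; "force" is the grip in N (left out, the last holds). Time passes only in rows, so rows that repeat a pose let the fingers close. It gives the time, the measured TCP pose, the force, the opening and the grip force at its end, in the units of the state.
- manip.get_state(): the state, without advancing time (a new reading comes with each control period).
- manip.get_image(name): name is "scene" or "top" or "wrist"; returns a dict with "image" (384x512x3 uint8, red, green, blue), "z_map" (384x512 float32, m along the optical axis (not along the pixel's ray), 0 where there is no reading), "fx", "fy", "cx", "cy" (pixels), "world_to_cam" (4x4, takes a point from world to camera coordinates). Camera axes: x right, y down, z forward; pixel columns grow to the right and rows downward; lengths in m; the calibration is good to about 2 mm. A picture is of the moment at which its call begins.
- manip.sign_off(): hands the job in; it is judged then, once.
Trained networks look in the newest picture that a camera, given by its name, has taken for a name from the list of things; names that differ only in an ending like _2 or _b are one class to them, and where a whole thing is asked for, a point or a joint stands for the part that bears it (a point fixed in the world has none). Each returns a list of dicts, best first, with "score" (0 to 1); they miss things now and then, are a little off and sometimes report something else, mostly with a low value. They report only what shows in the picture. A call takes as long as a camera call.
- manip.spot_in(camera, query): "point" ([x, y, z] in m, in world coordinates, good to about 4 mm: the middle of the surface that is visible of it).
- manip.place_of(camera, query): "point" ([x, y, z] in m, in world coordinates, good to about 4 mm: a listed point, or the origin of a listed thing).
The state is a dict: "clock": time; "qpos": joint angles; "qd": joint speeds; "effort": joint torques, N m; "position": TCP position; "ee_rot": TCP orientation; "contact_force": force on the tool from outside, world axes, zero at the start; "moment": the same for the moment, N m; "width": finger opening in m; "gripper_force": force on a finger pad.
Only numpy, scipy, OpenCV 4.12 (cv2) and the standard library are available. Lean on these libraries where they do the work, as an engineer would, in place of code of your own. Each camera call takes 0.05 s, during which the arm holds its last target. There are 200 camera calls.

### The job

With the fingertips, gently push the browning dial of the waffle iron round by its raised bar until the index mark lines up with the one long line of the scale, then press the round start button right down and let it come back up. Touch only: do not pinch the dial, and leave the jug, the ladle and the tongs where they are.

Things in the scene. Friction and masses are not known exactly. Their poses are not given: they have to be found in the camera images.
- waffle_iron: Closed steel waffle iron, 365 x 280 mm, fixed. Origin: on the counter under the middle of its black control deck; x points level from the deck's front edge towards the lid, y left seen from the front, z up. Level deck 75 mm high, x -63 to +70, y +-135 mm; lid behind it, x above 68 mm, up to 122 mm high. Dial axis (upright) at x 0, y +58 mm; start button at x 0, y -78 mm.
- dial (a joint): Angle (rad) of the aluminium browning dial, growing clockwise seen from above; stops at 0 and 4.19. At 0 the index points 120 degrees counterclockwise of the iron's x axis (first scale line); it is on the long line at 2.793 (40 degrees clockwise of that x axis). Starts short of the long line. Friction 0.045 N m (2 N at the bar's end); stays where it is left.
- dial_index (a point): Outer end of the black index mark on the dial's skirt, at the rim beyond the bar's pointed end: 33 mm from the dial's axis, 84 mm above the counter.
- dial_centre (a point): On the dial's axis, at the top of its bar, 103.5 mm above the counter. Round skirt 66 mm across, its upper face 83.5 mm above the counter; across it stands an upright bar 13 mm thick, 20 mm high. The bar's pointed end (the index side, black line on top) reaches 27 mm from the axis, its square tail 31 mm; its flat sides reach 20 mm towards the point, 29 mm towards the tail.
- long_line (a point): Middle of the one long scale line, 46 mm from the dial's axis. Seven white lines 3 mm wide lie flat on the deck round the dial, radial, 40 degrees apart, from 37 to 44 mm from its axis; only the fifth, counted clockwise from joint value 0, is long (37 to 55 mm).
- start_button (a joint): Travel of the start button in m: 0 when up, 0.005 when right down. It springs back by itself; it needs 2 N to move and 5 N to bottom.
- button_top (a point): Middle of the top of the round aluminium start button, 26 mm across, standing 10 mm above the deck (85 mm above the counter) when up; it is pressed straight down.
- jug: White ceramic jug, 100 mm across, 145 mm high, handle along its +y. Origin: centre of its foot. Stands to the left of the waffle iron. Leave alone.
- ladle: Stainless ladle lying on the counter, bowl 86 mm across and 32 mm high, handle 270 mm long along its -x, at most 44 mm high. Origin: under the centre of the bowl. Lies to the right of the waffle iron. Leave alone.
- tongs: Red silicone tongs with steel arms lying on the counter, 285 mm long along their x, 85 mm wide, 26 mm high. Origin: underside, near the middle. They lie across, in front of the waffle iron. Leave alone.

How it is judged:
On the way, in this order (a step that is already met when the one before it is completed fails the run):
1. the dial's index is on the long scale line (within 0.09 rad) (value of joint dial between 2.703 and 2.883 rad), for 0.3 s.
2. the start button is pressed down (3.5 mm or more) with the index on the long line (all of step 1 and value of joint start_button above 0.0035 m), for 0.05 s.
At the end, for the whole second after the job is handed in: The dial rests with its index on the long scale line (within 0.09 rad, 3 mm at the rim), the start button has been pressed with the dial so set and is up again (within 1.5 mm), and jug, ladle and tongs are within 20 mm of where they were (all of step 1 and velocity of joint dial between -0.05 and 0.05 rad/s and value of joint start_button below 0.0015 m and distance of each of jug, ladle, tongs from where it was at the start of the episode below 0.02 m); the robot touches nothing.
It fails at once if the dial is pinched or pushed hard (over 20 N) (contact force between the fingers and dial above 20 N).
It fails at once if the jug is moved or lifted (over 20 mm) (distance of jug from where it was at the start of the episode above 0.02 m).
It fails at once if the ladle is moved or lifted (over 20 mm) (distance of ladle from where it was at the start of the episode above 0.02 m).
It fails at once if the tongs are moved or lifted (over 20 mm) (distance of tongs from where it was at the start of the episode above 0.02 m).
It also fails if it takes over 53 s, if anything falls off the work surface, if the arm or the gripper's body presses on something with over 40 N, if the wrist force passes 120 N, or if a joint passes its speed limit or range.

## Working session

There is one attempt and no reset: what is moved stays moved. The work goes in short steps, Python scripts to look and compute and a tool call to move; the robot and the scene stay as the last step left them, time stands still between calls to the robot, and variables do not carry over. Pictures are saved under pics/ and viewed, at most 10 in all, crops included, and the job is handed in when it is done.

Besides the shell and the picture viewer there is one more tool, called after "Call:" as a command line: name --argument value ..., lists and objects as JSON in quotes. carry_out: Moves the arm, as the interface text tells. Shifts and turns lie within -1 to 1; 1 stands for 400 mm of shift or 30 degrees of turn. Its arguments: {"type":"object","properties":{"delta_pos":{"type":"array","items":{"type":"array","items":{"type":"number","minimum":-1,"maximum":1}}},"turn":{"type":"array","items":{"type":"array","items":{"type":"number","minimum":-1,"maximum":1}}},"claw":{"type":"array","items":{"type":"number"}},"force":{"type":"number"}},"required":["delta_pos","turn","claw"]}

```bash
ls; mkdir -p pics
cat > h.py <<'E'
import numpy as np, cv2
from rig import manip
def snap(cam,fn=None):
    d=manip.get_image(cam)
    if fn: cv2.imwrite('pics/'+fn,cv2.cvtColor(d['image'],cv2.COLOR_RGB2BGR))
    return d
def proj(d,p):
    c=d['world_to_cam']@np.append(p,1); return np.array([d['fx']*c[0]/c[2]+d['cx'],d['fy']*c[1]/c[2]+d['cy']])
def atz(d,uv,z):
    M=np.linalg.inv(d['world_to_cam']); r=M[:3,:3]@np.array([(uv[0]-d['cx'])/d['fx'],(uv[1]-d['cy'])/d['fy'],1]); o=M[:3,3]
    return o+r*(z-o[2])/r[2]
E
python3 - <<'E'
from h import *
a=snap('scene');b=snap('top')
cv2.imwrite('pics/a.png',cv2.cvtColor(np.vstack([cv2.resize(np.hstack([a['image'],b['image']]),(800,300)),cv2.resize(snap('wrist')['image'],(400,300)).repeat(2,1)[:, :800]]),cv2.COLOR_RGB2BGR))
for c in ('top','scene','wrist'):
  for q in ('waffle_iron','dial_index','dial_centre','long_line','button_top','jug','ladle','tongs'):
    r=manip.place_of(c,q); print(c,q,[(np.round(x['point'],4).tolist(),round(x['score'],2)) for x in r[:2]])
s=manip.get_state(); print(s['position'],s['ee_rot'],s['clock'],s['width'])
E
```

```text
pics
top waffle_iron [([0.51, 0.0983, -0.003], 0.73), ([0.5186, 0.175, 0.0834], 0.27)]
top dial_index [([0.5202, 0.1743, 0.0849], 0.57)]
top dial_centre [([0.4912, 0.1544, 0.102], 0.88), ([0.5365, 0.1433, 0.0752], 0.66)]
top long_line [([0.5364, 0.1458, 0.0782], 0.75)]
top button_top [([0.5439, 0.0271, 0.0851], 0.57)]
top jug [([0.5006, 0.3287, 0.0007], 0.59)]
top ladle [([0.6653, -0.1127, -0.0002], 0.66), ([0.5029, 0.328, -0.0007], 0.53)]
top tongs [([0.3823, 0.076, -0.0001], 0.71), ([0.4899, 0.155, 0.1028], 0.46)]
scene waffle_iron [([0.5131, 0.1, 0.0036], 0.61)]
scene dial_index [([0.5189, 0.1729, 0.0849], 0.9)]
scene dial_centre [([0.4924, 0.1525, 0.0988], 0.86)]
scene long_line [([0.5395, 0.1377, 0.0726], 0.71)]
scene button_top [([0.5435, 0.03, 0.0831], 0.53)]
scene jug [([0.503, 0.3286, -0.0029], 0.69)]
scene ladle [([0.6635, -0.1129, 0.0028], 0.9)]
scene tongs [([0.3839, 0.0731, -0.0031], 0.7)]
wrist waffle_iron []
wrist dial_index []
wrist dial_centre []
wrist long_line []
wrist button_top []
wrist jug []
wrist ladle []
wrist tongs []
[ 0.13320738 -0.55939075  0.23133335] [4.02400500e-05 9.93177287e-01 1.16614214e-01 9.52523955e-06] 1.35 0.08568207872116441
```

View pics/a.png

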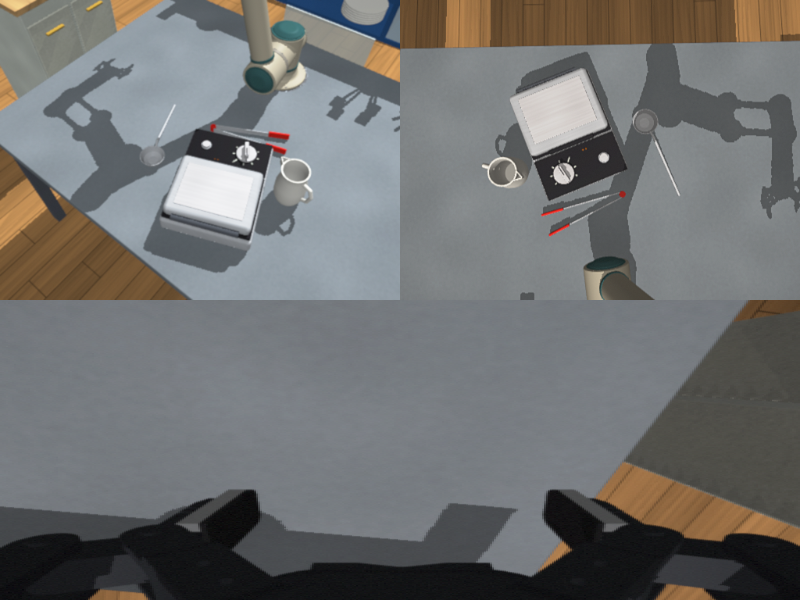

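Call:
carry_out --delta_pos '[[0.58,-0.71,-0.05],[0.58,-0.71,-0.05],[0.58,-0.71,-0.05],[0.58,-0.71,-0.05],[0.58,-0.71,-0.05],[0.58,-0.71,-0.05],[0.58,-0.71,-0.05],[0.58,-0.71,-0.05],[0.58,-0.71,-0.05]]' --turn '[[0,0,0],[0,0,0],[0,0,0],[0,0,0],[0,0,0],[0,0,0],[0,0,0],[0,0,0],[0,0,0]]' --claw '[1,1,1,1,1,1,1,1,1]' --force 20

```text
clock: 2.25
position: [0.2937, -0.2271, 0.2518]
ee_rot: [0.0, 0.993, 0.119, 0.001]
contact_force: [0.4, 0.4, 0.4]
width: 0.0001
gripper_force: 0.0
```

Call:
carry_out --delta_pos '[[0.58,-0.71,0],[0.58,-0.71,0],[0.58,-0.71,0],[0.58,-0.71,0],[0.58,-0.71,0],[0.58,-0.71,0],[0.58,-0.71,0],[0.58,-0.71,0],[0.58,-0.71,0],[0.58,-0.71,0]]' --turn '[[0,0,-0.77],[0,0,-0.77],[0,0,-0.77],[0,0,-0.77],[0,0,-0.77],[0,0,-0.77],[0,0,-0.77],[0,0,-0.77],[0,0,-0.77],[0,0,-0.77]]' --claw '[1,1,1,1,1,1,1,1,1,1]'

```text
clock: 3.25
position: [0.4531, 0.0996, 0.2509]
ee_rot: [0.0, 0.95, 0.313, -0.001]
contact_force: [-0.4, 0.2, 0.7]
width: 0.0004
gripper_force: 0.0
```

Run:
```python
from h import *
d=snap('wrist','w1.png'); s=manip.get_state(); print(s['position'],s['ee_rot'],s['clock'],s['width'],s['contact_force'])
for q in ('dial_index','dial_centre','long_line','button_top'):
    r=manip.place_of('wrist',q); print(q,[(np.round(x['point'],4).tolist(),round(x['score'],2),proj(d,x['point']).round()) for x in r[:2]])
M=np.linalg.inv(d['world_to_cam']);print(M.round(3))
```

```text
[0.45286672 0.09925625 0.25097778] [ 4.56926730e-04  9.49880378e-01  3.12612664e-01 -6.16306024e-04] 3.3 -4.89870027941997e-05 [-0.10314612 -0.68247202 -0.36906106]
dial_index [([0.5218, 0.173, 0.0838], 0.58, array([236.,  70.]))]
dial_centre [([0.4919, 0.1512, 0.1012], 0.61, array([236., 112.]))]
long_line [([0.5347, 0.1347, 0.0753], 0.98, array([277.,  85.]))]
button_top [([0.5451, 0.0284, 0.0794], 0.61, array([367., 142.]))]
[[ 0.595 -0.771 -0.228  0.512]
 [-0.804 -0.57  -0.169  0.143]
 [ 0.001  0.284 -0.959  0.393]
 [ 0.     0.     0.     1.   ]]
```

View pics/w1.png

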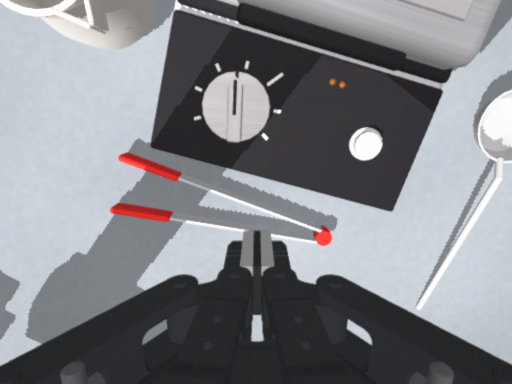

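```bash
cat >> h.py <<'E'
def measure(d):
    g=cv2.cvtColor(d['image'],cv2.COLOR_RGB2GRAY); out={}
    for n,p,z in (('skirt',(0.492,0.153,.0835),.0835),('button',(0.5445,0.0285,.085),.085)):
        u,v=proj(d,p).astype(int); r=60; x0,y0=max(u-r,0),max(v-r,0)
        m=(g[y0:v+r,x0:u+r]>110).astype(np.uint8)
        m=cv2.morphologyEx(m,cv2.MORPH_OPEN,np.ones((7,7)))
        k,l,st,c=cv2.connectedComponentsWithStats(m); i=l[v-y0,u-x0]
        if i==0: i=1+np.argmax(st[1:,4])
        cs,_=cv2.findContours((l==i).astype(np.uint8),0,1)
        h=cv2.convexHull(max(cs,key=cv2.contourArea))[:,0]+[x0,y0]
        q=np.array([atz(d,t,z)[:2] for t in h],np.float32); (c,R)=cv2.minEnclosingCircle(q)
        A=np.c_[2*q,np.ones(len(q))]; s=np.linalg.lstsq(A,(q**2).sum(1),rcond=None)[0]
        print(n,'enclosing',np.round(c,4),round(R,4),'fit',s[:2].round(4),'r',round(float(np.sqrt(s[2]+s[0]**2+s[1]**2)),4)); out[n]=s[:2]
    return out
E
python3 - <<'E'
from h import *
for c in ('wrist','top','scene'):
    d=snap(c);print(c);o=measure(d)
    b=o['button']-o['skirt'];print('iron x ang',np.degrees(np.arctan2(b[1],b[0]))+90,np.linalg.norm(b))
    if c=='wrist':
        for uv,z in (((236,73),.0835),((269,84.5),.075),((283,74),.075)):
            p=atz(d,uv,z)[:2]-o['skirt'];print(uv,np.linalg.norm(p),np.degrees(np.arctan2(p[1],p[0])))
        u,v=proj(d,(.492,.153,.0835)).astype(int)
        cv2.imwrite('pics/w2.png',cv2.cvtColor(cv2.resize(d['image'][v-60:v+40,u-60:u+70],None,fx=5,fy=5,interpolation=cv2.INTER_CUBIC),cv2.COLOR_RGB2BGR));print(u-60,v-60)
E
```

```text
wrist
skirt enclosing [0.4941 0.1541] 0.0333 fit [0.4943 0.1545] r 0.0327
button enclosing [0.5424 0.0303] 0.0171 fit [0.5423 0.0303] r 0.0167
iron x ang 21.118551523887888 0.1331706505910538
(236, 73) 0.030852682171242932 34.4024620248906
(269, 84.5) 0.03870660063690427 -20.818444555651144
(283, 74) 0.055208271545749726 -19.98412809838967
175 49
top
skirt enclosing [0.4149 0.2032] 0.1158 fit [0.4077 0.2046] r 0.1051
button enclosing [0.5389 0.0261] 0.0161 fit [0.5388 0.0262] r 0.0158
iron x ang 36.31016511969649 0.22131727530723583
scene
skirt enclosing [0.5006 0.1456] 0.0277 fit [0.4994 0.1463] r 0.0269
button enclosing [0.5448 0.0297] 0.0178 fit [0.544  0.0299] r 0.017
iron x ang 20.95621630459611 0.12466933828653898
```

View pics/w2.png

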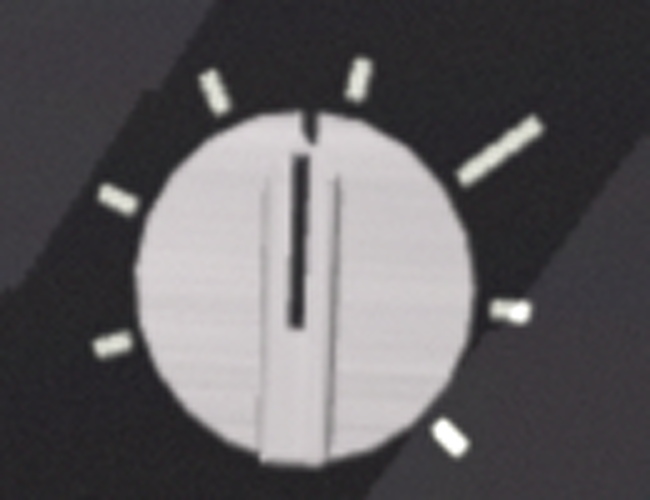

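Call:
carry_out --delta_pos '[[0.116,0.021,0.05],[0.116,0.021,0.1],[0.116,0.021,0.2],[0.116,0.021,0.3],[0.116,0.021,0.35],[0.116,0.021,0.38],[0.116,0.021,0.4],[0.116,0.021,0.4],[0.116,0.021,0.4]]' --turn '[[0,0,0.08],[0,0,0.08],[0,0,0.08],[0,0,0.08],[0,0,0.08],[0,0,0.08],[0,0,0.08],[0,0,0.08],[0,0,0.08]]' --claw '[1,1,1,1,1,1,1,1,1]'

```text
clock: 4.55
position: [0.4962, 0.1216, 0.0923]
ee_rot: [0.0, 0.956, 0.293, 0.001]
contact_force: [0.2, -0.1, -0.1]
width: 0.0002
gripper_force: 0.0
```

Run:
```python
from h import *
d=snap('wrist','w3.png'); s=manip.get_state(); print(s['position'],s['ee_rot'],s['clock'],s['contact_force'])
M=np.linalg.inv(d['world_to_cam'])
print(proj(d,(.494,.154,.1035)),proj(d,s['position']))
```

```text
[0.49635833 0.12156072 0.09245757] [2.98546749e-04 9.56069001e-01 2.93138725e-01 1.29041259e-03] 4.6 [ 0.21634824 -0.22289003 -0.21032296]
[194.01833719 228.31665033] [255.5353265  249.24008638]
```

View pics/w3.png

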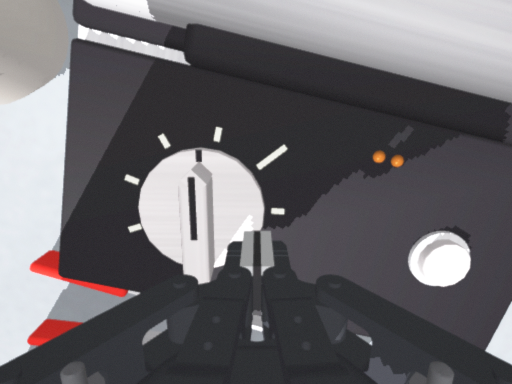

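```bash
cat >> h.py <<'E'
def arc(C,th,hs,z,r=.018):
    s=manip.get_state();p=s['position'];q=s['ee_rot'];y0=2*np.degrees(np.arctan2(q[2],q[1]))
    ax=lambda a:(np.array([np.cos(a),np.sin(a)]),np.array([np.sin(a),-np.cos(a)]))
    X,Y=ax(np.radians(y0)); P=[];T=[]
    for t,h in zip(th,hs):
        x,y=ax(np.radians(t)); d=np.array(C)-r*x+h*y-p[:2]
        P.append([round(float(v)/.4,3) for v in (d@X,d@Y,p[2]-z)]);T.append([0,0,round((y0-t)/30,3)])
    print(y0);print(P);print(T)
E
python3 - <<'E'
from h import *
arc((.494,.154),[34,34,30,25,20,15,10,5,0,-5,-10,-10],[.025]+[.021]*11,.0905)
E
```

```text
34.0919521554004
[[-0.005, -0.008, 0.005], [-0.005, -0.018, 0.005], [-0.008, -0.021, 0.005], [-0.012, -0.026, 0.005], [-0.016, -0.031, 0.005], [-0.019, -0.036, 0.005], [-0.022, -0.041, 0.005], [-0.024, -0.046, 0.005], [-0.026, -0.052, 0.005], [-0.027, -0.058, 0.005], [-0.028, -0.064, 0.005], [-0.028, -0.064, 0.005]]
[[0, 0, np.float64(0.003)], [0, 0, np.float64(0.003)], [0, 0, np.float64(0.136)], [0, 0, np.float64(0.303)], [0, 0, np.float64(0.47)], [0, 0, np.float64(0.636)], [0, 0, np.float64(0.803)], [0, 0, np.float64(0.97)], [0, 0, np.float64(1.136)], [0, 0, np.float64(1.303)], [0, 0, np.float64(1.47)], [0, 0, np.float64(1.47)]]
```

Call:
carry_out --delta_pos '[[-0.005,-0.008,0.005],[-0.005,-0.018,0.005],[-0.008,-0.021,0.005],[-0.012,-0.026,0.005],[-0.016,-0.031,0.005],[-0.019,-0.036,0.005],[-0.022,-0.041,0.005],[-0.024,-0.046,0.005],[-0.024,-0.046,0.005]]' --turn '[[0,0,0],[0,0,0],[0,0,0.14],[0,0,0.3],[0,0,0.47],[0,0,0.64],[0,0,0.8],[0,0,0.97],[0,0,0.97]]' --claw '[1,1,1,1,1,1,1,1,1]'

```text
clock: 5.5
position: [0.4769, 0.1313, 0.0897]
ee_rot: [0.0, 0.999, 0.044, 0.0]
contact_force: [-0.3, -1.6, 0.3]
width: 0.0002
gripper_force: 0.7
```

Run:
```python
from h import *
d=snap('wrist','w4.png'); s=manip.get_state(); print(s['position'],s['clock'],s['contact_force'])
print(proj(d,(.494,.154,.1035)))
r=manip.place_of('wrist','dial_index');print(r)
arc((.494,.154),[0,-5,-10,-15,-15],[.021]*5,.0905)
```

```text
[0.47694516 0.13127729 0.08963068] 5.55 [ 0.7415205  -1.28411471  0.44952535]
[209.6557307  225.47002541]
[{'point': [0.5282, 0.1604, 0.086], 'score': 0.63}]
5.121262544229823
[[-0.002, -0.004, -0.002], [-0.006, -0.009, -0.002], [-0.01, -0.014, -0.002], [-0.013, -0.019, -0.002], [-0.013, -0.019, -0.002]]
[[0, 0, np.float64(0.171)], [0, 0, np.float64(0.337)], [0, 0, np.float64(0.504)], [0, 0, np.float64(0.671)], [0, 0, np.float64(0.671)]]
```

View pics/w4.png

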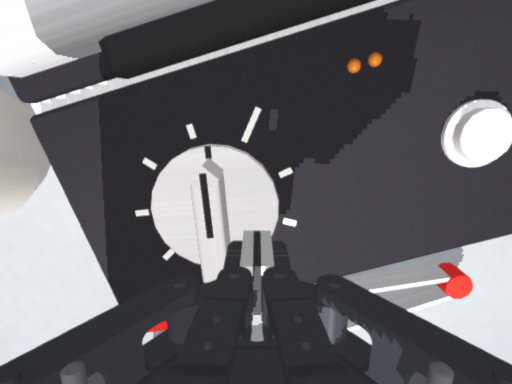

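Call:
carry_out --delta_pos '[[-0.002,-0.004,-0.002],[-0.006,-0.009,-0.002],[-0.01,-0.014,-0.002],[-0.013,-0.019,-0.002],[-0.013,-0.019,-0.002]]' --turn '[[0,0,0.17],[0,0,0.34],[0,0,0.5],[0,0,0.67],[0,0,0.67]]' --claw '[1,1,1,1,1]'

```text
clock: 6.1
position: [0.4703, 0.1384, 0.0899]
ee_rot: [0.0, 0.991, -0.131, -0.001]
contact_force: [-1.9, -1.7, 0.0]
width: -0.0001
gripper_force: 0.9
```

```bash
cat >> h.py <<'E'
def crop(d,fn,p=(.494,.154,.0835),f=5,m=(90,100,60,80)):
    u,v=proj(d,p).astype(int);u0=max(0,u-m[0]);v0=max(0,v-m[1])
    cv2.imwrite('pics/'+fn,cv2.cvtColor(cv2.resize(d['image'][v0:v+m[2],u0:u+m[3]],None,fx=f,fy=f,interpolation=cv2.INTER_CUBIC)[:600,:800],cv2.COLOR_RGB2BGR));print('crop origin',u0,v0,'scale',f)
E
python3 - <<'E'
from h import *
d=snap('wrist'); crop(d,'w5.png',f=4); np.savez('d5.npz',**{k:d[k] for k in ('fx','fy','cx','cy','world_to_cam')})
s=manip.get_state(); print(s['position'],s['clock'],s['contact_force'])
for q in ('dial_index','long_line','dial_centre'): print(q,manip.place_of('wrist',q))
arc((.494,.154),[-19,-22,-25],[.021]*5,.0905)
E
```

```text
crop origin 126 110 scale 4
[0.47031605 0.13838683 0.08986905] 6.15 [-1.37872265 -1.53688458  0.03874313]
dial_index [{'point': [0.5274, 0.1484, 0.0854], 'score': 0.71}]
long_line [{'point': [0.5365, 0.1352, 0.0734], 'score': 0.64}]
dial_centre [{'point': [0.4924, 0.1518, 0.1024], 'score': 0.74}]
-15.009534824118278
[[-0.002, -0.004, -0.002], [-0.004, -0.006, -0.002], [-0.007, -0.009, -0.002]]
[[0, 0, np.float64(0.133)], [0, 0, np.float64(0.233)], [0, 0, np.float64(0.333)]]
```

View pics/w5.png

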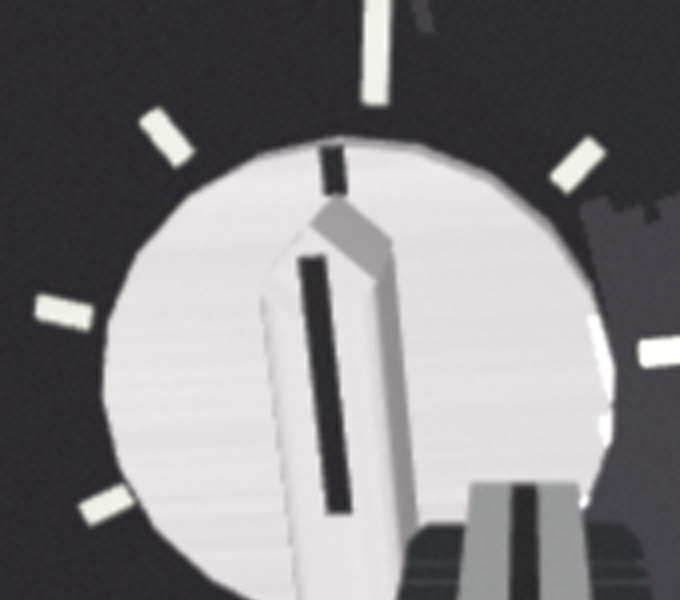

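Run:
```python
from h import *
d=np.load('d5.npz'); o=lambda u,v:(126+u/4,110+v/4)
I=atz(d,o(332,147),.0835)[:2]; I2=atz(d,o(337,194),.0835)[:2]
L=atz(d,o(376,103),.075)[:2]; L2=atz(d,o(377,0),.075)[:2]
lft=[atz(d,o(*t),.0835)[:2] for t in ((103,370),(615,385),(340,137),(258,156),(490,183),(137,255),(156,535))]
q=np.array(lft);A=np.c_[2*q,np.ones(7)];s=np.linalg.lstsq(A,(q**2).sum(1),rcond=None)[0];print(s[:2],np.sqrt(s[2]+s[:2]@s[:2]))
for C in (s[:2],np.array([.494,.154]),np.array([.4925,.153])):
    print(C,[np.degrees(np.arctan2(*(p-C)[::-1])).round(1) for p in (I,I2,L,L2)],np.linalg.norm(I-C),np.linalg.norm(L-C))
print('line dirs',[np.degrees(np.arctan2(*v[::-1])) for v in (I-I2,L2-L)])
```

```text
[0.49420195 0.15421017] 0.03294616844187887
[0.49420195 0.15421017] [np.float64(-11.5), np.float64(-11.6), np.float64(-19.0), np.float64(-18.6)] 0.032350951566213926 0.03666918147088571
[0.494 0.154] [np.float64(-11.1), np.float64(-11.0), np.float64(-18.5), np.float64(-18.3)] 0.03250769577361222 0.03679286615590587
[0.4925 0.153 ] [np.float64(-9.0), np.float64(-8.5), np.float64(-16.4), np.float64(-16.7)] 0.03381079546851914 0.03792377976964337
line dirs [np.float64(-11.421822160824602), np.float64(-17.489316201079262)]
```

Call:
carry_out --delta_pos '[[-0.002,-0.003,-0.002],[-0.004,-0.006,-0.002],[-0.004,-0.0065,-0.002],[-0.004,-0.0065,-0.002]]' --turn '[[0,0,0.12],[0,0,0.23],[0,0,0.24],[0,0,0.24]]' --claw '[1,1,1,1]'

```text
clock: 6.7
position: [0.4696, 0.1413, 0.0906]
ee_rot: [0.0, 0.981, -0.193, -0.001]
contact_force: [-3.5, -1.9, -0.4]
width: -0.0002
gripper_force: 1.3
```

Run:
```python
from h import *
d=snap('wrist'); crop(d,'w6.png',f=4); np.savez('d6.npz',**{k:d[k] for k in ('fx','fy','cx','cy','world_to_cam')})
s=manip.get_state(); print(s['position'],s['ee_rot'],s['clock'],s['contact_force'])
```

```text
crop origin 127 111 scale 4
[0.46972276 0.14125029 0.09066167] [ 2.74409645e-04  9.81259996e-01 -1.92687273e-01 -5.99905214e-04] 6.75 [-3.43239781 -2.24862407 -1.39678791]
```

View pics/w6.png

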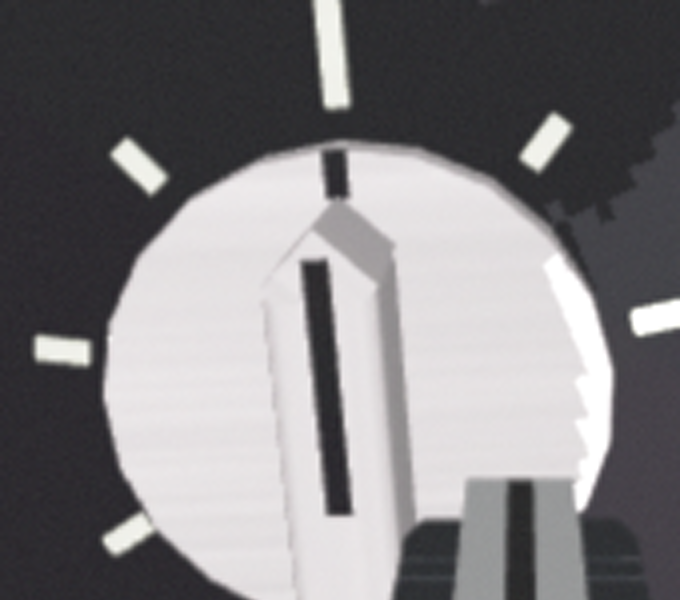

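Run:
```python
from h import *
d=np.load('d6.npz'); o=lambda u,v:(127+u/4,111+v/4)
C=np.array([.4941,.1541])
for n,p,z in (('I',(334,150),.0835),('I2',(338,198),.0835),('L',(338,107),.075),('L2',(327,0),.075)):
    v=atz(d,o(*p),z)[:2]-C;print(n,np.degrees(np.arctan2(v[1],v[0])).round(1),np.linalg.norm(v).round(4))
s=manip.get_state();p=s['position'];q=s['ee_rot'];y=2*np.arctan2(q[2],q[1]);X=np.array([np.cos(y),np.sin(y)]);Y=np.array([np.sin(y),-np.cos(y)])
b=np.array([.5433,.0295])-p[:2];print(np.degrees(y),'to button tool',b@X,b@Y,p[2])
```

```text
I -18.9 0.0325
I2 -18.7 0.0266
L -18.5 0.0367
L2 -18.5 0.0498
-22.219309068974127 to button tool 0.11037230927695692 0.07562862922886332 0.09066167121385454
```

Call:
carry_out --delta_pos '[[0,0.015,0],[0,0.02,-0.01],[0,0.02,-0.08],[0,0.02,-0.15],[0.276,0.19,-0.15],[0.276,0.19,-0.15],[0.276,0.19,-0.15],[0.276,0.19,-0.15],[0.276,0.19,-0.15]]' --turn '[[0,0,0],[0,0,0],[0,0,0],[0,0,0],[0,0,0],[0,0,0],[0,0,0],[0,0,0],[0,0,0]]' --claw '[1,1,1,1,1,1,1,1,1]'

```text
clock: 7.65
position: [0.5442, 0.0287, 0.1511]
ee_rot: [-0.0, 0.981, -0.194, 0.0]
contact_force: [0.2, -0.3, 0.4]
width: -0.0001
gripper_force: 0.0
```

Run:
```python
from h import *
d=snap('wrist','w7.png'); np.savez('d7.npz',**{k:d[k] for k in ('fx','fy','cx','cy','world_to_cam')})
s=manip.get_state(); p=s['position'];print(p,s['ee_rot'],s['clock'],s['contact_force'])
print(proj(d,(.5433,.0295,.085)),proj(d,(.494,.154,.0835)),proj(d,p))
for c in('scene','wrist','top'):
  snap(c)
  for k in ('button_top','dial_index','long_line'):print(c,k,[(r['point'],r['score']) for r in manip.place_of(c,k)[:1]])
```

```text
[0.54345135 0.0293742  0.15102612] [-3.48722625e-04  9.81061431e-01 -1.93696534e-01 -6.82769448e-06] 7.7 [-0.26610338 -0.72896674 -0.92182598]
[257.1536708  207.77673548] [137.36959352 316.26230393] [257.27444137 250.79195717]
scene button_top [([0.5379, 0.0297, 0.0828], 0.61)]
scene dial_index [([0.5262, 0.144, 0.0815], 0.62)]
scene long_line [([0.5387, 0.1371, 0.0784], 0.68)]
wrist button_top [([0.5406, 0.0282, 0.0823], 0.95)]
wrist dial_index [([0.528, 0.1477, 0.0841], 0.68)]
wrist long_line [([0.5354, 0.1383, 0.0759], 0.88)]
top button_top []
top dial_index [([0.524, 0.1442, 0.0846], 0.56)]
top long_line [([0.5376, 0.1403, 0.0774], 0.75)]
```

View pics/w7.png

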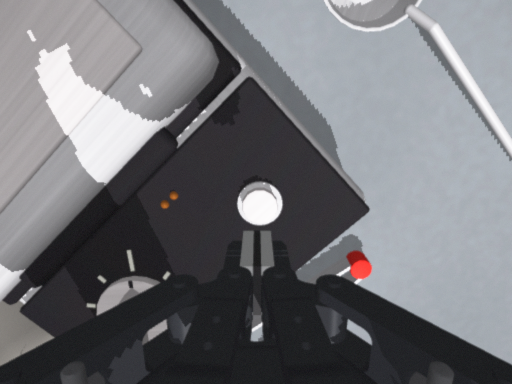

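Run:
```python
import cv2
i=cv2.imread('pics/w7.png')[240:330,80:190];cv2.imwrite('pics/w8.png',cv2.resize(i,None,fx=6,fy=6,interpolation=cv2.INTER_CUBIC))
```

```text
(no output)
```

View pics/w8.png

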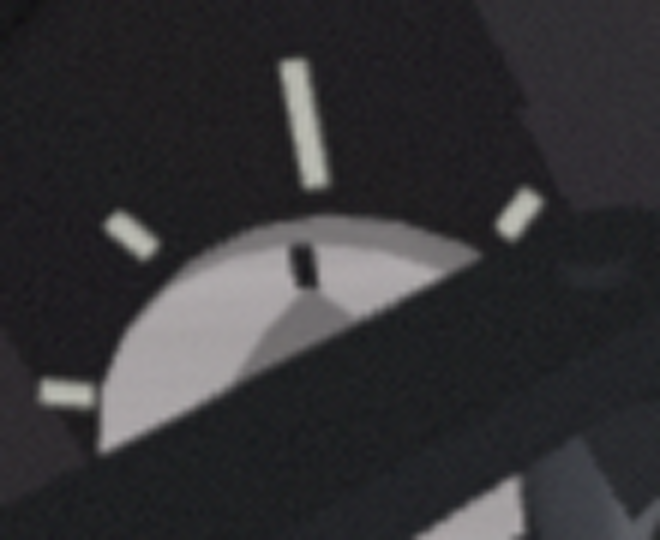

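Call:
carry_out --delta_pos '[[0,0,0.08],[0,0,0.14],[0,0,0.165],[0,0,0.175],[0,0,0.182],[0,0,0.185],[0,0,0.185],[0,0,0.185]]' --turn '[[0,0,0],[0,0,0],[0,0,0],[0,0,0],[0,0,0],[0,0,0],[0,0,0],[0,0,0]]' --claw '[1,1,1,1,1,1,1,1]'

```text
clock: 9.1
position: [0.5422, 0.0293, 0.0799]
ee_rot: [0.0, 0.981, -0.193, -0.001]
contact_force: [-7.7, -0.3, 16.9]
width: 0.0001
gripper_force: 8.2
```

Call:
carry_out --delta_pos '[[0,0,-0.05],[0,0,-0.15],[0,0,-0.25],[-0.1,-0.1,-0.36],[-0.25,-0.2,-0.4],[-0.35,-0.3,-0.4],[-0.4,-0.35,-0.4],[-0.4,-0.35,-0.4],[-0.4,-0.35,-0.4]]' --turn '[[0,0,0],[0,0,0],[0,0,0],[0,0,0],[0,0,0],[0,0,0],[0,0,0],[0,0,0],[0,0,0]]' --claw '[1,1,1,1,1,1,1,1,1]'

```text
clock: 10.0
position: [0.4479, 0.2226, 0.2388]
ee_rot: [-0.002, 0.982, -0.191, 0.001]
contact_force: [0.2, -0.5, 0.4]
width: 0.0001
gripper_force: 0.0
```

Run:
```python
from h import *
d=snap('wrist'); crop(d,'w9.png',f=6,m=(60,50,45,70)); np.savez('d9.npz',**{k:d[k] for k in ('fx','fy','cx','cy','world_to_cam')})
s=manip.get_state(); print(s['position'],s['clock'],s['contact_force'])
r=measure(d)
u,v=proj(d,(.5433,.0295,.085)).astype(int);M=np.linalg.inv(d['world_to_cam'])
z=float(np.median(d['z_map'][v-2:v+3,u-2:u+3]));c=np.array([(u-d['cx'])/d['fx']*z,(v-d['cy'])/d['fy']*z,z,1]);print('button z',(M@c)[2])
for q in('jug','ladle','tongs'): print(q,[np.round(manip.place_of(c,q)[0]['point'],3) for c in('scene','top') if snap(c) and manip.place_of(c,q)])
```

```text
crop origin 247 54 scale 6
[0.44876065 0.22078526 0.23828631] 10.05 [ 0.21988051 -1.0402043  -0.17623751]
skirt enclosing [0.4937 0.1545] 0.0334 fit [0.4943 0.1545] r 0.0326
button enclosing [0.5362 0.0347] 0.0147 fit [0.5413 0.0327] r 0.0154
button z 0.2980922904984302
jug [array([ 0.501,  0.326, -0.003]), array([0.503, 0.331, 0.002])]
ladle [array([ 0.663, -0.113,  0.002]), array([ 0.668, -0.112,  0.001])]
tongs [array([ 0.38 ,  0.072, -0.002]), array([ 0.383,  0.076, -0.003])]
```

View pics/w9.png

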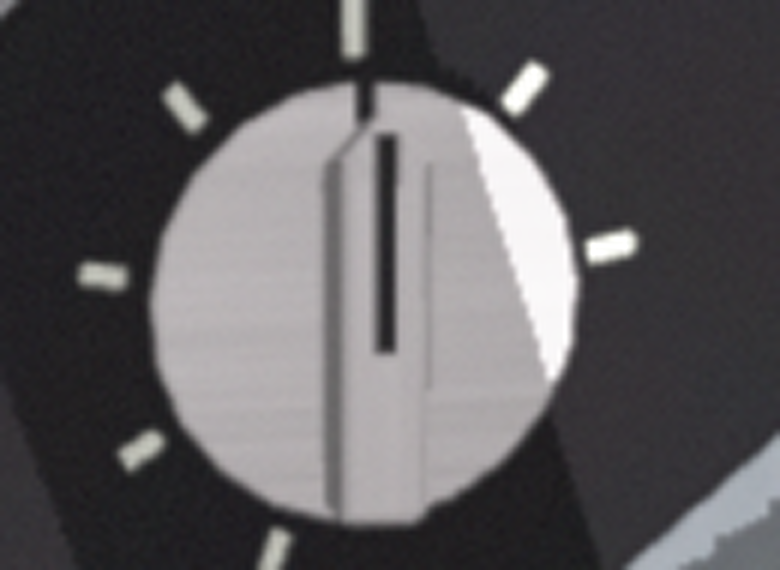

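Run:
```python
from h import *
d=np.load('d9.npz'); C=np.array([.4943,.1545])
for n,p,z in (('I',(366,88),.0835),('I2',(367,120),.0835),('L',(353,57),.075),('L2',(355,2),.075)):
    v=atz(d,(247+p[0]/6,54+p[1]/6),z)[:2]-C;print(n,np.degrees(np.arctan2(v[1],v[0])).round(1),np.linalg.norm(v).round(4))
d=snap('scene');r=manip.spot_in('scene','button_top');print([(np.round(x['point'],4),x['score']) for x in r])
```

```text
I -20.5 0.0313
I2 -21.1 0.0268
L -19.3 0.0366
L2 -19.7 0.0444
[(array([0.5436, 0.0306, 0.0832]), 0.45)]
```

Aligned to within about 1.5 degrees, the button is up, and jug, ladle and tongs have not moved. Handing in.

```bash
python3 -c "
from rig import manip
print(manip.sign_off())"
```

```text
the job is handed in; nothing more can be done
None
```

I handed the job in. In the last close view the index was within about 1.5° of the long line. The button bottomed at 17 N, then came back up (seen at 83 mm, ±4 mm). The jug, ladle and tongs read the same places as before. The sign-off gave no verdict.

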